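Thread a sample probe through an electromagnet

ROBOT

A 6-joint arm with a two-finger parallel gripper is mounted at the origin on the work surface. World frame = base frame: x ahead of the robot, y to its left, z up, the work surface at z = 0. Lengths are in m, angles in rad, forces in N, time in s.
With the tool pointing down it reaches from about 0.275 to 0.725 m from the base axis. Payload 15.9 kg.
Tool frame: the origin (TCP) lies between the finger pads; the fingertips stand bot.tips_ahead ahead of it and the grasp point (between the pads) lies 5 mm behind it (bot.tips_ahead is the distance from the TCP to the fingertips, in m); z points along the fingers, y is the line along which they close (so a half turn about z gives the same grasp; the last joint's range is limited). The gripper opens to 85 mm and grips with 20 to 120 N. Pads are 22 mm wide; open, the fingers measure 114 mm over their backs; the gripper's body (76 mm by 85 mm) begins 54 mm behind the grasp point. The pads swing forward as they close: fully open they stand 13 mm farther back than shut.
Start: joints at [1.299, 0.213, -0.034, 1.323, 0, 1.571], TCP at [0.134, 0.482, 0.245] pointing down, gripper open.
Joint ranges: [-2.98, 2.98], [-0.74, 1.72], [-1.14, 1.35], [-2.1, 2.04], [-1.57, 1.44], [-3.14, 3.14]. Speed limits (rad/s): [1.89, 1.89, 2.39, 2.57, 3.14, 3.14].

INTERFACE

Orientations are given as a 3x3 rotation matrix whose columns are the frame's x, y, z axes.
In Python, from station import bot gives the robot as it stands. The module is installed in compiled form; this text tells all that it offers.
- The arm moves only by the shell command python3 -m pendant 'ROWS' [FORCE]. ROWS is a JSON object of lists of equal length, an entry for each row: "angular": the turn, a rotation vector about the tool's x, y, z normalised to -1 to 1, where 1 is 6 degrees, a list of three; "slide": the shift along the tool's x, y, z normalised to -1 to 1, where 1 is 4 cm, a list of three; "gripper": the opening, from -1 (shut) to 1 (fully open). In form: {"angular": [[rx, ry, rz], ...], "slide": [[tx, ty, tz], ...], "gripper": [gripper, ...]}. A call has exactly 10 rows; each row shifts and turns the commanded pose from where the row before left it, along the tool's axes as they then stand; what a row does not reach is not made up. A row lasts 1/12 s, in which the tool goes at most 41.7 mm and 7.16 degrees, less where a joint would pass 70% of its speed; a pose out of reach is approached as far as the arm can. A call with a number of a shift or a turn outside -1 to 1 is refused whole. A call with a gripper value outside its range is refused whole. The fingers move at their own pace and stop on an object; FORCE is the grip in N (left out, the last holds). Time passes only in rows, so rows that do not move let the fingers close, or fill a call up. It gives the time, the measured TCP pose, the force, the opening and the grip force at its end, in the units of the state.
- bot.get_state(): the state, without advancing time (a new reading comes with each control period).
- bot.read_camera(name): name is "scene" or "side" or "wrist"; returns (picture, depth): 420x560x3 uint8, red, green, blue; 420x560 float32, m along the optical axis (not along the pixel's ray), 0 where there is no reading.
- bot.camera_info(name): a dict with "fx", "fy", "cx", "cy" (pixels), "world_from_camera" (4x4, takes a point from camera to world coordinates); the wrist camera has in their place "T_tool_cam" (4x4, takes a point from camera to tool coordinates, whose origin is the TCP and whose axes are the flange's). Camera axes: x right, y down, z forward; pixel columns grow to the right and rows downward; lengths in m; the calibration is good to about 2 mm. A picture is of the moment at which its call begins: read the wrist's pose just before it. camera_info takes no time and is no camera call.
- bot.job_done(): hands the job in; it is judged then, once.
The state is a dict: "clock": time; "joint_pos": joint angles; "joint_velocities": joint speeds; "tau": joint torques, N m; "tool_pos": TCP position; "orientation": TCP orientation; "force": force on the tool from outside, world axes, zero at the start; "torque": the same for the moment, N m; "grip_width": finger opening in m; "grip_force": force on a finger pad.
Only numpy, scipy, OpenCV 4.12 (cv2) and the standard library are available. Lean on these libraries where they do the work, as an engineer would, in place of code of your own. Each camera call takes 0.05 s, during which the arm holds its last target. There are 200 camera calls.

TASK

Load the sample probe into the bench electromagnet. From the side with the bed, pass its rod tip first under the black hood, through the notch of the depth stop and between the pole faces until the tip stands well out on the other side; set the brass head down on the bed and let go. Then take the probe by its tip on that other side and draw it on gently until you feel the head come up against the depth stop hidden under the hood, without pushing the stop out of its setting; leave the probe lying there, level, and do not disturb the pen cup, meter, screwdriver and jar.

Things in the scene. Friction and masses are not known exactly. Their poses are not given: they have to be found in the camera images.
- probe: Sample probe, about 0.38 kg, 312 mm long (all sizes in mm), level: brass head 40 long (x) x 36 wide (y) x 30 high, black rod 10 dia out of its front along +x, grey tip at the rod's end. Origin: centre of the head's underside, z up; head front face at x = 20, rod axis z = 9, tip end x = 272. Centre of mass x = 18. Starts on the desk left of the magnet.
- probe_tip (a point): On the axis in the middle of the probe's grey tip, the place to grip it (probe x = 252, z = 9). The tip is a cylinder 18 in diameter from probe x = 240 to 264, tapering to its end at 272.
- magnet: Fixed bench electromagnet (sizes in mm). Origin on the desk under the middle of its gap, z up. The gap runs along its y axis; the probe goes in from the +y side (bed, hood), towards -y. Grey frame 244 (x) x 100 (y) x 170 high, its upper beam crossing over the gap, underside 135 high. Beyond y = -50 the other side is clear.
- gap_mid (a point): Middle of the gap, on the axis of the poles (magnet 0, 0, 85), axes as the magnet's. Two steel pole discs 72 in diameter face each other at x = -12 and +12, so the clear gap is 24 wide; its floor is at magnet z = 76 from y = -50 to 50.
- bed_end (a point): Middle of the outer edge of the bed, on its top (magnet 0, 210, 76), axes as the magnet's. The bed is a flat plate 60 wide (x), from magnet y = 50 to 210, level with the gap's floor.
- hood_edge (a point): Middle of the hood's open end, on the roof's underside (magnet 0, 125, 115), axes as the magnet's. Black hood over the bed from magnet y = 50 to 125: flat roof 154 wide, top 123 high, side walls at x = -75 and 75. Under it, on the bed, stands the hidden depth stop.
- stop_zone (a point): NOT the stop itself but the middle of where it can be (magnet 0, 70, 76). Depth stop: upright plate 6 thick, 28 high, with an open-topped notch 24 wide at x = 0; the tip passes it, the head does not. Its +y face stands anywhere from magnet y = 55 to 85, not measured: feel for it. It holds by friction up to 40 N, then slides.
- pen_cup: Bystander: black pen cup with pens, 72 in diameter, 165 high; origin under its centre.
- meter: Bystander: grey bench field meter, 140 x 200 x 76 high; origin under its centre.
- screwdriver: Bystander: screwdriver lying on the desk to the right, about 200 long along its x; origin on its underside near the middle.
- jar: Bystander: small amber glass jar, 50 in diameter, 70 high; origin under its centre.

How it is judged:
By the outcome, as a careful person would: the job done as asked, in the order asked, and still so for the second after the job is handed in, with the robot touching nothing.
It also fails if it takes over 64 s, if anything falls off the work surface, if the arm or the gripper's body presses on something with over 40 N, if the wrist force passes 120 N, or if a joint passes its speed limit or range.

## Working session

There is one attempt and no reset: what is moved stays moved. The work goes in short steps, Python scripts to look and compute and a shell command to move; the robot and the scene stay as the last step left them, time stands still between calls to the robot, and variables do not carry over. Pictures are saved under pics/ and viewed, at most 10 in all, crops included, and the job is handed in when it is done.

```bash
mkdir -p pics
cat > h.py <<'E'
from station import bot
import numpy as np, cv2
def grab(n):
    s=bot.get_state(); i=bot.camera_info(n); p,d=bot.read_camera(n)
    if n=='wrist':
        T=np.eye(4);T[:3,:3]=s['orientation'];T[:3,3]=s['tool_pos'];T=T@np.array(i['T_tool_cam'])
    else: T=np.array(i['world_from_camera'])
    return p,d,i,T
def cloud(d,i,T):
    v,u=np.mgrid[:d.shape[0],:d.shape[1]]
    P=np.stack([(u-i['cx'])/i['fx']*d,(v-i['cy'])/i['fy']*d,d],-1)
    return P@T[:3,:3].T+T[:3,3]
E
python3 - <<'E'
from h import *
s=bot.get_state(); print(s['clock'],s['tool_pos'],s['orientation'],bot.tips_ahead)
for n in('scene','side'):
    p,d,i,T=grab(n); cv2.imwrite(f'pics/{n}.png',p[...,::-1]); np.savez(f'{n}.npz',p=p,d=d,P=cloud(d,i,T)); print(n,T[:3].round(2).tolist(),(d>0).mean())
E
```

```text
0.0 [0.13413896 0.48133008 0.24480826] [[-9.63284863e-01  2.68481255e-01 -2.97145006e-04]
 [ 2.68481420e-01  9.63284245e-01 -1.09113516e-03]
 [-6.71423595e-06 -1.13085190e-03 -9.99999361e-01]] 0.014
scene [[-0.82, 0.3, -0.48, 1.3], [0.57, 0.45, -0.69, 1.03], [0.01, -0.84, -0.54, 0.9]] 0.9957270408163266
side [[0.97, -0.13, 0.18, 0.27], [-0.22, -0.63, 0.74, -1.31], [0.02, -0.76, -0.65, 1.22]] 0.9950807823129252
```

View pics/scene.png

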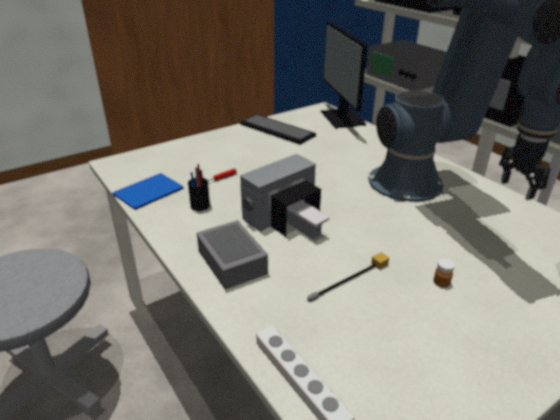

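View pics/side.png

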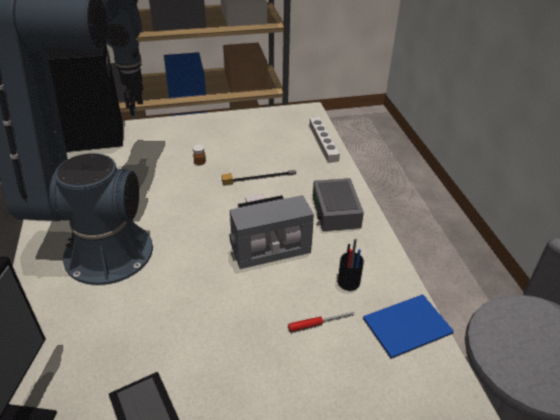

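The scene view shows the probe with its head at (380,260) and tip at (313,296). The magnet is at (280,190) with the hood at (297,207) and the bed at (312,220). The meter is at (232,252), the cup at (199,190) and the jar at (444,272). In the side view, the gap is at (275,242).

```bash
python3 - <<'E'
from h import *
for n,c in(('scene',(slice(130,320),slice(170,460))),('side',(slice(130,310),slice(180,380)))):
    z=np.load(n+'.npz'); P=z['P'][c].reshape(-1,3); p=z['p'][c].reshape(-1,3).astype(np.uint8)
    hsv=cv2.cvtColor(p[None],cv2.COLOR_RGB2HSV)[0].astype(int)
    def rep(k,m):
        Q=P[m]
        if len(Q)<5: print(n,k,len(Q));return
        r=cv2.minAreaRect((Q[:,:2]*1000).astype(np.float32))
        print(n,k,len(Q),'med',np.median(Q,0).round(4),'rect',np.round(r[0],1),np.round(r[1],1),round(r[2],1))
    br=(hsv[:,0]>15)&(hsv[:,0]<30)&(hsv[:,1]>140)&(hsv[:,2]>90)
    rep('brass',br); rep('brasstop',br&(P[:,2]>.024))
    inr=(P[:,0]>.25)&(P[:,0]<.8)&(abs(P[:,1])<.5)
    rep('magtop',inr&(abs(P[:,2]-.17)<.004))
    m=inr&(abs(P[:,2]-.123)<.004);rep('hoodtop',m)
    m=inr&(abs(P[:,2]-.076)<.004);rep('z76',m)
    rep('z76bright',m&(p.min(1)>120)); rep('z76dark',m&(p.max(1)<120))
    dk=inr&(p.max(1)<95)&(P[:,2]<.03)&(P[:,2]>0.004)
    rep('lowdark',dk)
E
python3 - <<'E'
import sys;sys.path.insert(0,'.')
from h import *
z=np.load('scene.npz');P=z['P'];p=z['p']
for v,u in((260,380),(296,313),(278,345),(208,312),(222,325),(216,327),(229,305),(235,318),(192,318),(187,303)): print(v,u,P[v,u].round(3),p[v,u])
cv2.imwrite('pics/s2.png',cv2.resize(p[140:310,180:410,::-1],None,fx=3.4,fy=3.4,interpolation=2))
E
```

```text
scene brass 99 med [0.4375 0.3065 0.0278] rect [406.2 387.8] [ 40.4 210.5] 19.4
scene brasstop 91 med [0.4375 0.3065 0.0283] rect [406.2 387.8] [ 40.4 210.5] 19.4
scene magtop 1041 med [ 0.5315 -0.0938  0.1685] rect [522.  -96.4] [248.2 105.2] 6.2
scene hoodtop 692 med [ 0.5252 -0.0169  0.1216] rect [ 614.  -107.3] [195.8 430.9] 53.8
scene z76 1576 med [0.7433 0.0431 0.0749] rect [575.7 105.3] [382.1 838.6] 43.3
scene z76bright 418 med [0.5192 0.0663 0.0742] rect [536.  157.9] [280.  667.1] 54.1
scene z76dark 1117 med [0.7557 0.0262 0.0752] rect [ 691.  -102.5] [399.2 429.9] 24.0
scene lowdark 1178 med [0.5893 0.0823 0.0144] rect [617.   40.7] [396.8 960.8] 9.6
side brass 45 med [0.4289 0.2953 0.0282] rect [427.9 296.8] [32.  37.3] 6.0
side brasstop 40 med [0.4307 0.293  0.0284] rect [428.1 296.1] [34.2 32.8] 13.6
side magtop 1350 med [ 0.5141 -0.1044  0.1686] rect [ 578.4 -120.3] [192.6 383.9] 71.8
side hoodtop 247 med [0.5116 0.0049 0.1219] rect [ 542.3 -162.6] [247.1 418.3] 27.5
side z76 951 med [0.7377 0.0048 0.0752] rect [585.   70.7] [440.4 811.2] 6.0
side z76bright 79 med [0.4996 0.0919 0.075 ] rect [414.4 134.8] [414.8 521.1] 53.6
side z76dark 864 med [ 0.7429 -0.0019  0.0752] rect [593.7 -64.8] [472.8 396.5] 80.5
side lowdark 1036 med [ 0.5712 -0.1373  0.016 ] rect [575.2  71.3] [411.6 823.2] 7.7
260 380 [0.442 0.31  0.027] [180 147  62]
296 313 [0.687 0.308 0.013] [108 106 104]
278 345 [ 0.556  0.289 -0.001] [138 139 125]
208 312 [0.481 0.034 0.073] [196 192 191]
222 325 [0.486 0.106 0.062] [172 171 158]
216 327 [0.472 0.098 0.075] [197 195 189]
229 305 [0.526 0.058 0.022] [49 55 53]
235 318 [0.497 0.09  0.006] [58 61 59]
192 318 [0.448 0.02  0.115] [19 10 15]
187 303 [ 0.475 -0.026  0.121] [29 29 31]
```

View pics/s2.png

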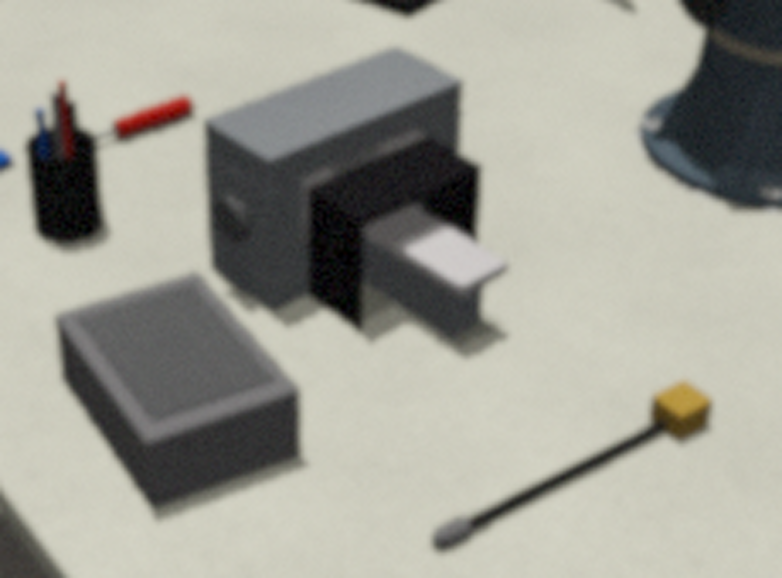

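The crop confirms the layout: hood opening and bed face the camera, probe head at crop (683,410), tip at crop (453,535). Next I'll fit these more tightly.

Run:
```python
from h import *
def rect(P,k):
    r=cv2.minAreaRect((P[:,:2]*1000).astype(np.float32)); b=cv2.boxPoints(r)
    print(k,len(P),'c',np.round(r[0],1),'sz',np.round(r[1],1),round(r[2],1),'z',np.median(P[:,2]).round(4))
for n in('scene','side'):
    z=np.load(n+'.npz'); P=z['P']
    def comp(m,seed,k):
        nl,l=cv2.connectedComponents(cv2.erode(m.astype(np.uint8),np.ones((1,1))),connectivity=4)
        d=np.linalg.norm(P[...,:2]-seed,axis=-1); d[~m]=9; j=l.flat[d.argmin()]
        rect(P[l==j],n+' '+k); return l==j
    comp(abs(P[...,2]-.169)<.006,(.522,-.096),'magtop')
    comp(abs(P[...,2]-.122)<.004,(.515,-.01),'hood')
    comp(abs(P[...,2]-.075)<.004,(.50,.09),'bed')
    comp(abs(P[...,2]-.075)<.004,(.75,.03),'meter')
    comp((abs(P[...,2]-.028)<.004),(.4375,.3065),'headtop')
    comp((P[...,2]>.006)&(P[...,2]<.03),(.687,.308),'tip')
    comp((P[...,2]>.02)&(P[...,2]<.1),(.40,.42),'jar')
```

```text
scene magtop 1187 c [520.1 -97.1] sz [251.5 108.8] 6.7 z 0.1682
scene hood 621 c [499.8 -14.4] sz [186.4  91.9] 12.0 z 0.1214
scene bed 445 c [507.9  45.8] sz [ 66.  134.5] 5.4 z 0.0743
scene meter 1953 c [790.5  51.8] sz [204.3 140. ] 85.5 z 0.0747
scene headtop 113 c [433.2 301.2] sz [42.2 38. ] 1.7 z 0.0277
scene tip 472 c [556.8 305. ] sz [294.3  39.9] 1.3 z 0.013
scene jar 386 c [345.5 458.4] sz [47.8 47.7] 82.5 z 0.0546
side magtop 1686 c [ 517.6 -101.8] sz [245. 110.] 6.3 z 0.1681
side hood 121 c [525.5  14.7] sz [111.7  26.7] 5.4 z 0.1211
side bed 70 c [496.2  94.6] sz [59.4 31.9] 7.1 z 0.0744
side meter 1088 c [783.8  45.8] sz [205.  139.4] 85.5 z 0.0743
side headtop 50 c [426.2 299.2] sz [36.7 38.3] 82.5 z 0.028
side tip 41 c [671.8 297.4] sz [52.3 20.4] 8.1 z 0.0126
side jar 175 c [339.9 448.2] sz [48.9 51.4] 25.4 z 0.0537
```

```bash
python3 -m pendant '{"angular":[[0,0,-1],[0,0,-1],[0,0,-0.6],[0,0,0],[0,0,0],[0,0,0],[0,0,0],[0,0,0],[0,0,0],[0,0,0]],"slide":[[-0.9,-0.2,0],[-0.9,-0.2,0],[-0.9,-0.2,0],[-0.9,-0.3,0],[-0.9,-0.3,0],[-0.9,-0.3,0],[-0.9,-0.3,0],[-0.9,-0.3,0],[-0.5,-0.3,0],[0,0,0]],"gripper":[1,1,1,1,1,1,1,1,1,1]}' 60
python3 - <<'E'
from h import *
print(bot.get_state()['joint_pos'])
p,d,i,T=grab('wrist'); np.savez('w1.npz',p=p,d=d,P=cloud(d,i,T)); cv2.imwrite('pics/w1.png',p[...,::-1]); print(T.round(3).tolist(), np.array(i['T_tool_cam']).round(3).tolist())
E
```

```text
clock: 0.93
tool_pos: [0.4398, 0.3659, 0.2443]
orientation: [[-1.0, 0.003, -0.0], [0.003, 1.0, -0.001], [0.0, -0.001, -1.0]]
force: [-0.2, 0.0, -0.2]
grip_width: 0.0854
grip_force: 0.0
[ 6.94420896e-01  3.66427268e-01  1.70171989e-01  1.37564111e+00
 -9.50039164e-04  6.97745429e-01]
[[0.003, 0.948, 0.318, 0.358], [1.0, -0.003, -0.003, 0.366], [-0.002, 0.318, -0.948, 0.374], [0.0, 0.0, 0.0, 1.0]] [[0.0, -0.948, -0.318, 0.082], [1.0, 0.0, -0.0, -0.0], [0.0, -0.318, 0.948, -0.129], [0.0, 0.0, 0.0, 1.0]]
```

View pics/w1.png

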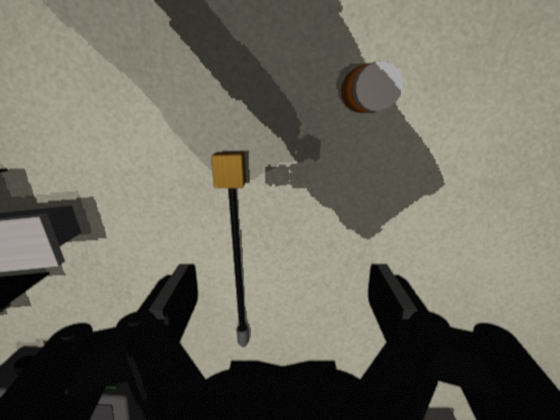

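The wrist view shows the head at (228,171), tip (243,335), bed edge at left (60,245) and jar (370,88).

```bash
cat >> h.py <<'E'
def ray(uv,z,i,T):
    uv=np.atleast_2d(uv).astype(float)
    r=np.c_[(uv[:,0]-i['cx'])/i['fx'],(uv[:,1]-i['cy'])/i['fy'],np.ones(len(uv))]@T[:3,:3].T
    return T[:3,3]+r*((z-T[2,3])/r[:,2])[:,None]
def brass(p):
    h=cv2.cvtColor(p,cv2.COLOR_RGB2HSV); m=cv2.inRange(h,(10,120,60),(32,255,255))
    n,l,s,c=cv2.connectedComponentsWithStats(m); return l==1+s[1:,4].argmax()
E
python3 - <<'E'
from h import *
z=np.load('w1.npz');p,d,P=z['p'],z['d'],z['P']
i=bot.camera_info('wrist'); s=bot.get_state();T=np.eye(4);T[:3,:3]=s['orientation'];T[:3,3]=s['tool_pos'];T=T@np.array(i['T_tool_cam'])
m=brass(p)&(P[...,2]>.024); v,u=np.nonzero(m)
for zz,Q in(('ray',ray(np.c_[u,v],.03,i,T)),('depth',P[m])):
    r=cv2.minAreaRect((Q[:,:2]*1000).astype(np.float32));print(zz,np.round(r[0],1),np.round(r[1],1),r[2],Q[:,2].mean())
# rod: dark pixels in column strip rows 195..320
pts=[]
for v in range(195,322):
    row=p[v,215:260].max(1).astype(int); k=np.nonzero(row<75)[0]
    if len(k): pts.append((215+k.mean(),v,len(k)))
pts=np.array(pts);print(pts[::20])
Q=ray(pts[:,:2],.009,i,T)
f=np.polyfit(Q[:,0],Q[:,1],1);print('rod slope deg',np.degrees(np.arctan(f[0])),'y at .44',np.polyval(f,.44),'resid',np.std(Q[:,1]-np.polyval(f,Q[:,0])))
t=ray([[243,344]],.009,i,T);print('tipend',t)
# bed edge
b=(abs(P[...,2]-.075)<.005)&(np.arange(560)[None]<120)&(P[...,0]<.6); 
Q=P[b]; print(len(Q),Q.min(0),Q.max(0)); r=cv2.minAreaRect((Q[:,:2]*1000).astype(np.float32));print(r,cv2.boxPoints(r))
E
```

```text
ray [427.6 302.2] [39.5 35.3] 0.7187069654464722 0.030000000000000027
depth [398.7 317.5] [ 46.5 118.4] 61.52092742919922 0.031052417201941823
[[232.5 195.    8. ]
 [234.  215.    7. ]
 [235.5 235.    8. ]
 [237.  255.    7. ]
 [238.5 275.    8. ]
 [240.  295.    7. ]
 [241.5 315.    6. ]]
rod slope deg 0.935601241916469 y at .44 0.30250166635729187 resid 0.0002885479957773991
tipend [[0.69929652 0.3057513  0.009     ]]
2848 [0.46768931 0.02616573 0.07002059] [0.58428088 0.11354511 0.07951302]
((528.8536376953125, 77.23248291015625), (67.37394714355469, 133.39532470703125), 72.76714324951172) [[455.17017   64.81733 ]
 [582.57715   25.298191]
 [602.5371    89.64764 ]
 [475.13013  129.16678 ]]
```

```bash
python3 -m pendant '{"angular":[[0,0,-0.18],[0,0,0],[0,0,0],[0,0,0],[0,0,0],[0,0,0],[0,0,0],[0,0,0],[0,0,0],[0,0,0]],"slide":[[0.3,-0.8,0],[0,-0.8,0.5],[0,0,0.9],[0,0,0.9],[0,0,0.9],[0,0,0.9],[0,0,0.7],[0,0,0.5],[0,0,0.3],[0,0,0]],"gripper":[1,1,1,1,1,1,1,1,1,1]}' 60
python3 -m pendant '{"angular":[[0,0,0],[0,0,0],[0,0,0],[0,0,0],[0,0,0],[0,0,0],[0,0,0],[0,0,0],[0,0,0],[0,0,0]],"slide":[[0,0,0.06],[0,0,0],[0,0,0],[0,0,0],[0,0,0],[0,0,0],[0,0,0],[0,0,0],[0,0,0],[0,0,0]],"gripper":[1,-1,-1,-1,-1,-1,-1,-1,-1,-1]}' 60
```

```text
clock: 1.82
tool_pos: [0.4226, 0.3036, 0.0188]
orientation: [[-1.0, -0.02, -0.004], [-0.02, 1.0, -0.002], [0.004, -0.002, -1.0]]
force: [-0.1, -0.7, -0.0]
grip_width: 0.0853
grip_force: 0.0
clock: 2.65
tool_pos: [0.4254, 0.3044, 0.0199]
orientation: [[-1.0, -0.019, 0.001], [-0.019, 1.0, 0.001], [-0.001, 0.001, -1.0]]
force: [-3.0, -3.0, 12.0]
grip_width: 0.0348
grip_force: 60.4
```

```bash
python3 -m pendant '{"angular":[[0,0,0],[0,0,0],[0,0,0],[0,0,0.5],[0,0,1],[0,0,1],[0,0,1],[0,0,1],[0,0,1],[0,0,1]],"slide":[[0,0,-0.4],[0,0,-0.9],[0,0,-0.9],[0,0,-0.9],[0,0,0],[0,0,0],[0,0,0],[0,0,0],[0,0,0],[0,0,0]],"gripper":[-1,-1,-1,-1,-1,-1,-1,-1,-1,-1]}' 60
python3 -m pendant '{"angular":[[0,0,1],[0,0,1],[0,0,1],[0,0,1],[0,0,1],[0,0,1],[0,0,1],[0,0,0.6],[0,0,0],[0,0,0]],"slide":[[0,0,0],[0,0,0],[0,0,0],[0,0,0],[0,0,0],[0,0,0],[0,0,0],[0,0,0],[0,0,0],[0,0,0]],"gripper":[-1,-1,-1,-1,-1,-1,-1,-1,-1,-1]}' 60
python3 - <<'E'
from h import *
s=bot.get_state();print(s['joint_pos'],s['orientation'])
p,d,i,T=grab('wrist'); np.savez('w2.npz',p=p,d=d,P=cloud(d,i,T),T=T); cv2.imwrite('pics/w2.png',p[...,::-1])
E
```

```text
clock: 3.48
tool_pos: [0.4248, 0.3041, 0.1429]
orientation: [[-0.786, 0.618, -0.0], [0.618, 0.786, -0.0], [0.0, -0.0, -1.0]]
force: [-0.6, 0.4, -4.2]
grip_width: 0.0348
grip_force: 61.4
clock: 4.32
tool_pos: [0.4249, 0.3042, 0.1429]
orientation: [[-0.116, 0.993, -0.0], [0.993, 0.116, -0.0], [-0.0, -0.0, -1.0]]
force: [-0.1, 0.4, -4.7]
grip_width: 0.035
grip_force: 61.5
[ 6.21262744e-01  3.00183939e-01 -1.82264529e-01  1.08864682e+00
  7.59037342e-05  2.07622772e+00] [[-1.15572504e-01  9.93299005e-01 -2.87282376e-04]
 [ 9.93299044e-01  1.15572476e-01 -1.12295642e-04]
 [-7.83412145e-05 -2.98335598e-04 -9.99999952e-01]]
```

View pics/w2.png

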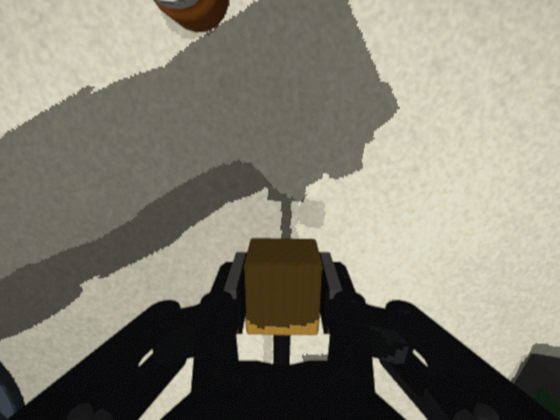

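The view looks backward, and the head sits squarely between the pads at (283,290), with the rod at (282,350). Next, the bed outline by casting rays from all three views.

Run:
```python
from h import *
from scipy.optimize import least_squares
s=bot.get_state()
# T for w1 from recorded pose
z=np.load('w1.npz');iw=bot.camera_info('wrist')
T1=np.eye(4);T1[:3,:3]=np.array([[-1,.003,0],[.003,1,-.001],[0,-.001,-1]]);T1[:3,3]=(.4398,.3659,.2443);T1=T1@np.array(iw['T_tool_cam'])
res={}
for n in('w1','scene','side'):
    z=np.load(n+'.npz');p,P=z['p'],z['P']
    i,T=(iw,T1) if n=='w1' else (bot.camera_info(n),np.array(bot.camera_info(n)['world_from_camera']))
    m=(abs(P[...,2]-.075)<.006)&(P[...,0]<.62)&(P[...,0]>.4)&(P[...,1]>-.0)&(P[...,1]<.15)
    m&=p.min(2)>(110 if n!='w1' else 120)
    nl,l,st,c=cv2.connectedComponentsWithStats(m.astype(np.uint8),connectivity=4); l=(l==1+st[1:,4].argmax())
    v,u=np.nonzero(l); Q=ray(np.c_[u,v],.076,i,T)[:,:2]*1000
    th=np.radians(6.4); X=np.array([np.cos(th),np.sin(th)]);Y=np.array([-np.sin(th),np.cos(th)])
    a=Q@X;b=Q@Y; ymax=np.percentile(b,99.5)
    print(n,len(Q),'end s',ymax.round(1))
    bins=np.arange(ymax-60,ymax-5,6); lo=[];hi=[];yy=[]
    for b0 in bins:
        k=(b>=b0)&(b<b0+6)
        if k.sum()>5: lo.append(a[k].min());hi.append(a[k].max());yy.append(b0+3)
    print(np.round(np.c_[yy,lo,hi,(np.array(lo)+hi)/2],1).tolist())
    # magnet top by rays
    if n!='w1':
        m=(abs(P[...,2]-.168)<.006)&(abs(P[...,0]-.52)<.17)&(abs(P[...,1]+.1)<.1); v,u=np.nonzero(m)
        Q=ray(np.c_[u,v],.17,i,T)[:,:2]*1000
        h=cv2.convexHull(Q.astype(np.float32)); r=cv2.minAreaRect(h); print('top',np.round(r[0],1),np.round(r[1],1),round(r[2],2),'in ax',np.array(r[0])@X,np.array(r[0])@Y)
        print('hull angle', end=' ')
        for k in range(len(h)):
            e=(h[k]-h[k-1]).ravel(); 
            if np.hypot(*e)>40: print(np.round(np.degrees(np.arctan2(e[1],e[0]))%90,1),round(float(np.hypot(*e))),end='; ')
        print()
```

```text
w1 2432 end s 52.4
[[-4.6, 506.6, 536.7, 521.6], [1.4, 491.7, 536.2, 513.9], [7.4, 478.3, 536.7, 507.5], [13.4, 478.4, 536.3, 507.3], [19.4, 478.3, 536.8, 507.5], [25.4, 478.7, 536.3, 507.5], [31.4, 478.4, 536.8, 507.6], [37.4, 478.9, 536.5, 507.7], [43.4, 478.4, 537.0, 507.7], [49.4, 478.4, 536.5, 507.5]]
scene 320 end s 59.0
[[2.0, 481.0, 542.4, 511.7], [8.0, 482.7, 537.7, 510.2], [14.0, 481.9, 543.0, 512.5], [20.0, 483.6, 544.4, 514.0], [26.0, 481.2, 542.0, 511.6], [32.0, 482.9, 543.5, 513.2], [38.0, 482.1, 542.6, 512.3], [44.0, 481.4, 541.7, 511.5], [50.0, 483.0, 543.1, 513.0], [56.0, 484.7, 540.8, 512.7]]
top [526.9 -88.6] [249.9 111. ] 5.99 in ax 513.6999910720992 -146.79591745141136
hull angle 4.5 49; 2.2 41; 4.8 60; 6.7 124; 6.7 59; 6.0 57; 6.0 108; 
side 81 end s 49.9
[[22.9, 476.7, 530.6, 503.7], [28.9, 474.9, 532.3, 503.6], [34.9, 476.4, 530.6, 503.5], [40.9, 473.1, 532.3, 502.7], [46.9, 476.2, 530.6, 503.4]]
top [ 516.7 -108.6] [244.2 109.9] 6.11 in ax 501.39450762185373 -165.4825743799879
hull angle 6.1 62; 6.1 198; 6.1 47; 4.4 65; 8.0 123;
```

```bash
python3 -m pendant '{"angular":[[0,0,0.04],[0,0,0],[0,0,0],[0,0,0],[0,0,0],[0,0,0],[0,0,0],[0,0,0],[0,0,0],[0,0,0]],"slide":[[0,0.6,0],[0,0.68,0],[0,0,0],[0,0,0.4],[0,0,0.5],[0,0,0],[0,0,0],[0,0,0],[0,0,0],[0,0,0]],"gripper":[-1,-1,-1,-1,-1,-1,-1,-1,-1,-1]}' 60
python3 - <<'E'
from h import *
ims=[]
for n,c in(('scene',(150,290,240,420)),('side',(150,270,200,360))):
    p,d,i,T=grab(n); np.savez(n+'2.npz',p=p,d=d,P=cloud(d,i,T)); a,b,e,f=c
    ims.append(cv2.resize(p[a:b,e:f,::-1],(540,400) if n=='side' else (540,420),interpolation=cv2.INTER_CUBIC)[:400,:390] if 0 else cv2.resize(p[a:b,e:f,::-1],(395,300),interpolation=cv2.INTER_CUBIC))
cv2.imwrite('pics/c3.png',np.hstack(ims))
E
```

```text
clock: 5.2
tool_pos: [0.4764, 0.3103, 0.108]
orientation: [[-0.11, 0.994, 0.001], [0.994, 0.11, 0.001], [0.001, 0.001, -1.0]]
force: [0.0, -0.3, -4.9]
grip_width: 0.0349
grip_force: 62.2
```

View pics/c3.png

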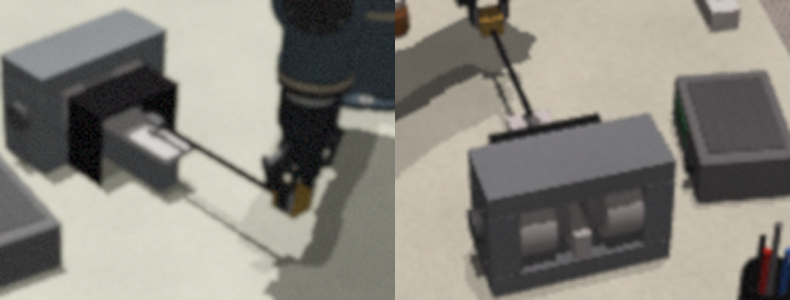

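The tip is over the bed's middle: scene crop (150,128), side crop (530,118). The rod points at the gap. Next, a check of rod against bed within each camera.

Run:
```python
from h import *
s=bot.get_state();R=s['orientation'];t=s['tool_pos'];print(t,np.degrees(np.arctan2(R[1,0],R[0,0])))
th=np.radians(6.4); X=np.array([np.cos(th),np.sin(th)]);Y=np.array([-np.sin(th),np.cos(th)])
print('tool a,s',t[:2]@X*1000,t[:2]@Y*1000)
zax=t[2]-.0199+.009
for n,cb in(('scene',512.3),('side',503.4)):
    p=np.load(n+'2.npz')['p'].astype(int);i=bot.camera_info(n);T=np.array(i['world_from_camera'])
    out=[]
    for x in range(45,235,12):
        w=np.array(t)-R[:,0]*(x/1000-.002); w[2]=zax
        c=np.linalg.inv(T)@np.r_[w,1]; u=i['fx']*c[0]/c[2]+i['cx'];v=i['fy']*c[1]/c[2]+i['cy']
        if n=='scene': # scan column
            uu=int(round(u)); rr=np.arange(int(v)-8,int(v)+9); g=p[rr,uu].max(1); 
        else:
            vv=int(round(v)); rr=np.arange(int(u)-8,int(u)+9); g=p[vv,rr].max(1)
        wt=np.clip(np.median(g)-25-g,0,None).astype(float)
        if wt.sum()<20: continue
        m=(wt*rr).sum()/wt.sum(); uv=(uu,m) if n=='scene' else (m,vv)
        q=ray([uv],zax,i,T)[0,:2]*1000; out.append((x,q@X-cb,q@Y))
    out=np.array(out); print(n); print(out.round(1).tolist())
```

```text
[0.47618076 0.31015205 0.10761033] 96.27795663096407
tool a,s 507.78547753462277 255.13979437756961
scene
[[57.0, -5.3, 198.1], [69.0, -4.3, 187.6], [81.0, -3.9, 176.4], [93.0, -4.6, 164.2], [105.0, -4.1, 152.8], [117.0, -4.7, 140.4], [129.0, -4.9, 128.2], [141.0, -5.0, 116.0], [153.0, -5.1, 103.6], [165.0, -5.4, 90.9], [177.0, -4.6, 79.0], [189.0, -2.3, 72.8], [201.0, -1.3, 61.0], [213.0, -5.9, 43.5], [225.0, -32.5, 3.5]]
side
[[45.0, 2.2, 210.0], [57.0, 2.4, 203.2], [69.0, 1.9, 190.2], [81.0, 1.9, 177.1], [93.0, 0.8, 164.5], [105.0, 1.0, 151.6], [117.0, 0.7, 139.0], [129.0, -8.1, 129.2], [141.0, -7.5, 122.8], [153.0, 0.0, 108.0], [165.0, -2.5, 96.5], [177.0, -8.7, 86.3], [189.0, -7.5, 73.9], [201.0, -6.8, 61.7], [213.0, -3.2, 48.7], [225.0, -4.5, 37.4]]
```

Run:
```python
from h import *
th=np.radians(6.4); X=np.array([np.cos(th),np.sin(th)]);Y=np.array([-np.sin(th),np.cos(th)])
for n in('scene','side'):
    z=np.load(n+'2.npz');p,P=z['p'],z['P']; 
    m=brass(p); print(n,m.sum(),'brass z',np.percentile(P[m][:,2],[5,25,50,75,95]).round(4))
    a=P[...,:2]@X*1000;s=P[...,:2]@Y*1000;zz=P[...,2]*1000
    for s0 in range(-20,240,15):
        k=(s>=s0)&(s<s0+15)&(abs(a-508)<14)&(zz>82)&(zz<112)
        if k.sum()>2: print(s0,k.sum(),np.median(a[k]).round(1),np.percentile(zz[k],[10,50,90]).round(1),end=' | ')
    print()
    k=(abs(a-508)<22)&(zz>70)&(zz<80)&(s>-20)&(s<60); print('bed',np.median(zz[k]),np.median(a[k]))
```

```text
scene 24576 brass z [-0.2253 -0.0185  0.1754  0.3472  0.4726]
-20 12 511.6 [ 95.8  99.5 104.5] | -5 26 510.2 [ 90.5  99.4 102.1] | 10 16 509.6 [ 95.5  99.1 103.7] | 25 13 508.9 [ 95.2  97.6 101. ] | 40 13 509.4 [94.3 98.6 99.8] | 55 13 508.9 [94.3 98.  99.4] | 70 13 509.5 [ 94.9  97.5 100.9] | 85 14 508.1 [ 94.7  97.4 100.6] | 100 13 510.3 [ 95.2  98.8 100. ] | 115 14 511.3 [ 94.7  98.8 100.9] | 130 17 510.6 [ 96.1  98.7 100.5] | 145 15 509.3 [ 94.5  98.3 100.5] | 160 16 510.7 [94.9 98.6 99.8] | 175 15 510.8 [ 94.6  97.  101.4] | 190 15 511.1 [ 95.1  97.1 101.5] | 205 11 512.8 [ 94.   96.1 100.3] | 
bed 74.56592344714058 512.6837934332743
side 556 brass z [-0.7327 -0.7078 -0.6884 -0.6665  1.2152]
-5 10 501.0 [ 99.  101.4 104.3] | 10 7 500.0 [92.7 96.4 99.3] | 25 9 499.3 [ 95.5  98.3 102.2] | 40 5 498.4 [ 93.8  97.  101.7] | 55 11 500.8 [ 94.3  97.2 102.2] | 70 7 503.0 [95.9 98.2 99.5] | 85 7 501.3 [92.  97.3 99.4] | 100 10 500.3 [ 95.8  98.3 102.5] | 115 6 502.4 [ 97.6  99.3 100.7] | 130 9 501.2 [ 95.8  99.  102. ] | 145 7 502.0 [ 94.7  98.9 101.2] | 160 7 501.2 [ 95.4  99.3 101.5] | 175 5 501.5 [ 95.1  96.8 103.1] | 190 8 501.0 [ 95.   98.  100.7] | 205 7 502.8 [ 94.6  99.4 103.6] | 220 34 507.5 [ 92.1 100.7 109.5] | 235 5 503.8 [102.1 106.6 110.8] | 
bed 73.59723779938398 498.56551717818877
```

```bash
python3 -m pendant '{"angular":[[0,0,-0.02],[0,0,0],[0,0,0],[0,0,0],[0,0,0],[0,0,0],[0,0,0],[0,0,0],[0,0,0],[0,0,0]],"slide":[[0,0.03,0],[0,0,0.08],[0,0,0],[-0.15,0,0],[-0.2,0,0],[-0.2,0,0],[-0.2,0,0],[-0.2,0,0],[-0.15,0,0],[0,0,0]],"gripper":[-1,-1,-1,-1,-1,-1,-1,-1,-1,-1]}' 60
python3 -m pendant '{"angular":[[0,0,0],[0,0,0],[0,0,0],[0,0,0],[0,0,0],[0,0,0],[0,0,0],[0,0,0],[0,0,0],[0,0,0]],"slide":[[-0.06,0,0],[-0.06,0,0],[-0.06,0,0],[-0.06,0,0],[-0.06,0,0],[-0.06,0,0],[-0.06,0,0],[-0.06,0,0],[0,0,0],[0,0,0]],"gripper":[-1,-1,-1,-1,-1,-1,-1,-1,-1,-1]}' 60
```

```text
clock: 6.13
tool_pos: [0.4822, 0.265, 0.1038]
orientation: [[-0.11, 0.994, 0.0], [0.994, 0.11, -0.0], [-0.0, -0.0, -1.0]]
force: [0.4, 0.1, -3.6]
grip_width: 0.0347
grip_force: 62.3
clock: 6.97
tool_pos: [0.4842, 0.2472, 0.1037]
orientation: [[-0.111, 0.994, 0.0], [0.994, 0.111, 0.0], [0.0, 0.0, -1.0]]
force: [-0.3, 0.2, -4.1]
grip_width: 0.035
grip_force: 62.3
```

```bash
python3 -m pendant '{"angular":[[0,0,0],[0,0,0],[0,0,0],[0,0,0],[0,0,0],[0,0,0],[0,0,0],[0,0,0],[0,0,0],[0,0,0]],"slide":[[-0.06,0,0],[-0.06,0,0],[-0.06,0,0],[-0.06,0,0],[-0.06,0,0],[-0.06,0,0],[-0.06,0,0],[-0.06,0,0],[0,0,0],[0,0,0]],"gripper":[-1,-1,-1,-1,-1,-1,-1,-1,-1,-1]}' 60
python3 -m pendant '{"angular":[[0,0,0],[0,0,0],[0,0,0],[0,0,0],[0,0,0],[0,0,0],[0,0,0],[0,0,0],[0,0,0],[0,0,0]],"slide":[[-0.06,0,0],[-0.06,0,0],[-0.06,0,0],[-0.06,0,0],[-0.06,0,0],[-0.06,0,0],[-0.06,0,0],[-0.06,0,0],[0,0,0],[0,0,0]],"gripper":[-1,-1,-1,-1,-1,-1,-1,-1,-1,-1]}' 60
```

```text
clock: 7.8
tool_pos: [0.4863, 0.2281, 0.1037]
orientation: [[-0.111, 0.994, -0.0], [0.994, 0.111, 0.0], [0.0, 0.0, -1.0]]
force: [-0.1, -0.6, -5.0]
grip_width: 0.0348
grip_force: 62.3
clock: 8.63
tool_pos: [0.4884, 0.209, 0.1037]
orientation: [[-0.111, 0.994, 0.0], [0.994, 0.111, 0.0], [0.0, 0.0, -1.0]]
force: [-0.7, 0.3, -3.8]
grip_width: 0.0349
grip_force: 62.3
```

```bash
python3 -m pendant '{"angular":[[0,0,0],[0,0,0],[0,0,0],[0,0,0],[0,0,0],[0,0,0],[0,0,0],[0,0,0],[0,0,0],[0,0,0]],"slide":[[-0.1,0,0],[-0.15,0,0],[-0.15,0,0],[-0.15,0,0],[-0.15,0,0],[-0.15,0,0],[-0.15,0,0],[-0.1,0,0],[0,0,0],[0,0,0]],"gripper":[-1,-1,-1,-1,-1,-1,-1,-1,-1,-1]}' 60
python3 -m pendant '{"angular":[[0,0,0],[0,0,0],[0,0,0],[0,0,0],[0,0,0],[0,0,0],[0,0,0],[0,0,0],[0,0,0],[0,0,0]],"slide":[[-0.1,0,0],[-0.2,0,0],[-0.2,0,0],[-0.2,0,0],[-0.2,0,0],[-0.2,0,0],[-0.2,0,0],[-0.1,0,0],[0,0,0],[0,0,0]],"gripper":[-1,-1,-1,-1,-1,-1,-1,-1,-1,-1]}' 60
python3 -m pendant '{"angular":[[0,0,0],[0,0,0],[0,0,0],[0,0,0],[0,0,0],[0,0,0],[0,0,0],[0,0,0],[0,0,0],[0,0,0]],"slide":[[-0.1,0,0],[-0.2,0,0],[-0.2,0,0],[-0.2,0,0],[-0.2,0,0],[-0.2,0,0],[-0.15,0,0],[0,0,0],[0,0,0],[0,0,0]],"gripper":[-1,-1,-1,-1,-1,-1,-1,-1,-1,-1]}' 60
python3 - <<'E'
from h import *
ims=[]
for n,c in(('scene',(150,270,230,388)),('side',(170,290,200,358))):
    p,d,i,T=grab(n); a,b,e,f=c
    ims.append(cv2.resize(p[a:b,e:f,::-1],(395,300),interpolation=cv2.INTER_CUBIC))
cv2.imwrite('pics/c4.png',np.hstack(ims))
E
```

```text
clock: 9.47
tool_pos: [0.4933, 0.1652, 0.1037]
orientation: [[-0.111, 0.994, 0.0], [0.994, 0.111, 0.0], [0.0, 0.0, -1.0]]
force: [-0.6, 1.3, -4.6]
grip_width: 0.0352
grip_force: 62.3
clock: 10.3
tool_pos: [0.4996, 0.1096, 0.1037]
orientation: [[-0.111, 0.994, 0.0], [0.994, 0.111, 0.0], [0.0, 0.0, -1.0]]
force: [0.6, 0.4, -4.7]
grip_width: 0.0349
grip_force: 62.3
clock: 11.13
tool_pos: [0.5051, 0.0601, 0.1037]
orientation: [[-0.111, 0.994, -0.0], [0.994, 0.111, 0.0], [0.0, 0.0, -1.0]]
force: [-0.6, 0.2, -3.2]
grip_width: 0.0351
grip_force: 62.3
```

View pics/c4.png

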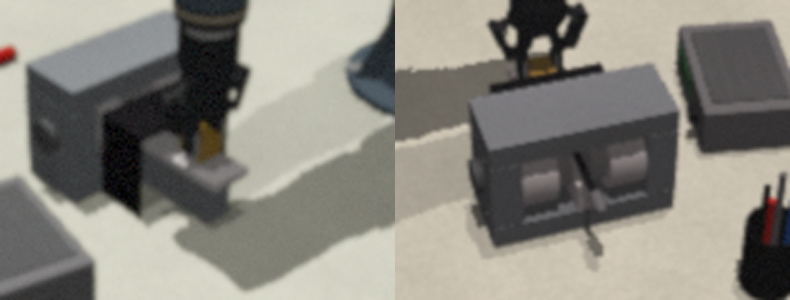

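The tip has come out between the poles and stands clear on the far side (side crop (593,242)); the head is over the bed just outside the hood. I'll advance 14 mm more, then lower.

```bash
python3 -m pendant '{"angular":[[0,0,0],[0,0,0],[0,0,0],[0,0,0],[0,0,0],[0,0,0],[0,0,0],[0,0,0],[0,0,0],[0,0,0]],"slide":[[-0.1,0,0],[-0.15,0,0],[-0.1,0,0],[0,0,0],[0,0,0.04],[0,0,0.04],[0,0,0.04],[0,0,0.03],[0,0,0],[0,0,0]],"gripper":[-1,-1,-1,-1,-1,-1,-1,-1,-1,-1]}' 60
```

```text
clock: 12.07
tool_pos: [0.5065, 0.0462, 0.0976]
orientation: [[-0.111, 0.994, -0.0], [0.994, 0.111, -0.0], [-0.0, -0.0, -1.0]]
force: [-0.5, 0.5, -4.6]
grip_width: 0.0347
grip_force: 62.3
```

```bash
python3 -m pendant '{"angular":[[0,0,0],[0,0,0],[0,0,0],[0,0,0],[0,0,0],[0,0,0],[0,0,0],[0,0,0],[0,0,0],[0,0,0]],"slide":[[0,0,0.02],[0,0,0],[0,0,0.02],[0,0,0],[0,0,0],[0,0,0],[0,0,0],[0,0,0],[0,0,0],[0,0,0]],"gripper":[-1,-1,-1,-1,-1,-1,-1,-1,-1,-1]}' 60
```

```text
clock: 12.9
tool_pos: [0.5066, 0.0461, 0.0961]
orientation: [[-0.111, 0.994, 0.0], [0.994, 0.111, 0.0], [-0.0, 0.0, -1.0]]
force: [-0.5, -1.0, -4.1]
grip_width: 0.0349
grip_force: 62.3
```

```bash
python3 -m pendant '{"angular":[[0,0,0],[0,0,0],[0,0,0],[0,0,0],[0,0,0],[0,0,0],[0,0,0],[0,0,0],[0,0,0],[0,0,0]],"slide":[[0,0,0.02],[0,0,0.02],[0,0,0],[0,0,0],[0,0,0],[0,0,0],[0,0,0],[0,0,0],[0,0,0],[0,0,0]],"gripper":[-1,-1,-1,-1,-1,-1,-1,-1,-1,-1]}' 60
```

```text
clock: 13.73
tool_pos: [0.5067, 0.0461, 0.0958]
orientation: [[-0.111, 0.994, 0.001], [0.994, 0.111, 0.0], [0.0, 0.001, -1.0]]
force: [-10.0, -0.1, 23.6]
grip_width: 0.035
grip_force: 65.6
```

```bash
python3 -m pendant '{"angular":[[0,0,0],[0,0,0],[0,0,0],[0,0,0],[0,0,0],[0,0,0],[0,0,0],[0,0,0],[0,0,0],[0,0,0]],"slide":[[0,0,0.02],[0,0,0],[0,0,0],[0,0,0],[0,0,0],[0,0,0],[0,0,0],[0,0,0],[0,0,0],[0,0,0]],"gripper":[-1,-1,-1,-1,-1,-1,-1,-1,-1,-1]}' 60
```

```text
clock: 14.57
tool_pos: [0.5068, 0.0462, 0.0958]
orientation: [[-0.111, 0.994, 0.002], [0.994, 0.111, 0.0], [0.0, 0.002, -1.0]]
force: [-16.0, -1.0, 36.9]
grip_width: 0.0351
grip_force: 67.5
```

```bash
python3 -m pendant '{"angular":[[0,0,0],[0,0,0],[0,0,0],[0,0,0],[0,0,0],[0,0,0],[0,0,0],[0,0,0],[0,0,0],[0,0,0]],"slide":[[0,0,-0.05],[0,0,0],[0,0,0],[0,0,0],[0,0,0],[0,0,0],[0,0,0],[0,0,0],[0,0,-0.1],[0,0,-0.5]],"gripper":[-1,-1,0.2,0.2,0.2,0.2,0.2,0.2,0.2,0.2]}' 60
python3 - <<'E'
from h import *
s=bot.get_state()
p,d,i,T=grab('wrist');P=cloud(d,i,T); np.savez('w5.npz',p=p,d=d,P=P,T=T); 
q,d,i,T=grab('side'); np.savez('side5.npz',p=q,d=d,P=cloud(d,i,T))
cv2.imwrite('pics/c5.png',np.hstack([cv2.resize(p,(400,300))[...,::-1],cv2.resize(q[170:290,200:358,::-1],(395,300),interpolation=2)]))
E
```

```text
clock: 15.4
tool_pos: [0.505, 0.046, 0.1178]
orientation: [[-0.111, 0.994, -0.004], [0.994, 0.111, -0.0], [0.0, -0.004, -1.0]]
force: [-0.3, -0.2, -1.6]
grip_width: 0.0516
grip_force: 0.0
```

View pics/c5.png

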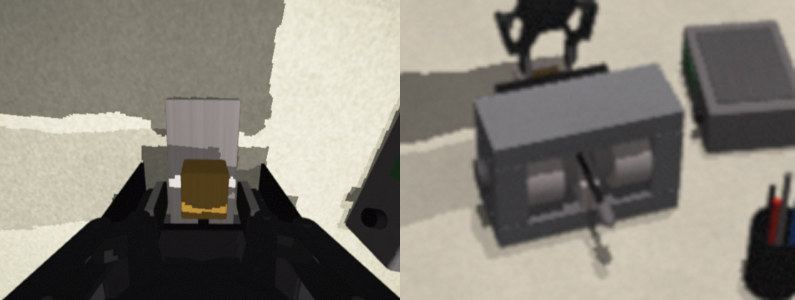

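The head rests centred on the bed, wrist half (204,190), just outside the hood. In the side half the tip stands out at (603,252). Next I'll go over the magnet to the tip.

```bash
python3 -m pendant '{"angular":[[0,0,0],[0,0,0],[0,0,0],[0,0,0],[0,0,0],[0,0,0],[0,0,0],[0,0,0],[0,0,0],[0,0,0]],"slide":[[0,0,-0.4],[0,0,-0.9],[0,0,-0.9],[0,0,-0.9],[0,0,-0.3],[-0.4,0.045,0],[-0.8,0,0],[-0.8,0,0],[-0.8,0,0],[-0.8,0,0]],"gripper":[0.2,0.2,0.2,0.2,0.2,0.2,0.2,0.2,0.2,0.2]}' 60
python3 -m pendant '{"angular":[[0,0,0],[0,0,0],[0,0,0],[0,0,0],[0,0,0],[0,0,0],[0,0,0],[0,0,0],[0,0,0],[0,0,0]],"slide":[[-0.8,0,0],[-0.8,0,0],[-0.7,0,0],[-0.4,0,0],[0,0,0],[0,0,0],[0,0,0],[0,0,0],[0,0,0],[0,0,0]],"gripper":[0.2,0.2,0.2,0.2,0.2,0.2,0.2,0.2,0.2,0.2]}' 60
python3 - <<'E'
from h import *
s=bot.get_state();print(s['joint_pos'],s['orientation'])
p,d,i,T=grab('wrist');P=cloud(d,i,T); np.savez('w6.npz',p=p,d=d,P=P,T=T); cv2.imwrite('pics/w6.png',p[...,::-1])
E
```

```text
clock: 16.33
tool_pos: [0.5244, -0.0982, 0.2558]
orientation: [[-0.112, 0.994, 0.0], [0.994, 0.112, -0.0], [-0.0, 0.0, -1.0]]
force: [1.1, 0.7, 0.3]
grip_width: 0.0515
grip_force: 0.0
clock: 17.17
tool_pos: [0.5365, -0.2034, 0.2559]
orientation: [[-0.112, 0.994, 0.0], [0.994, 0.112, -0.0], [-0.0, 0.0, -1.0]]
force: [-0.1, -0.3, 0.1]
grip_width: 0.0512
grip_force: 0.0
[-3.62336817e-01  3.68598088e-01  2.02347634e-01  1.40431172e+00
  2.29080131e-05  1.09594696e+00] [[-1.12275307e-01  9.93677113e-01  2.27066005e-04]
 [ 9.93677135e-01  1.12275323e-01 -6.15759278e-05]
 [-8.66804993e-05  2.18716841e-04 -9.99999972e-01]]
```

View pics/w6.png

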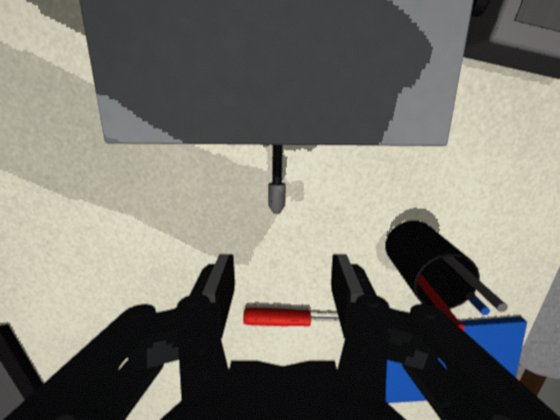

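The wrist view shows the tip at (277,184)–(277,213), the frame edge at row 145, and the pen cup's tall rim around (445,275).

Run:
```python
from h import *
z=np.load('w6.npz');T=z['T'];P=z['P'];p=z['p'].astype(int);i=bot.camera_info('wrist');s=bot.get_state();t=s['tool_pos'];R=s['orientation']
loc=lambda Q:((Q-t)@R*1000).round(1)
print('depth rod/tip z',[(v,P[v,277].round(3).tolist()) for v in(155,170,190,200,208)])
cols=[]
for v in(188,194,200):
    g=p[v,255:290].max(1); k=np.nonzero(g<125)[0]; cols.append((255+k.mean(),len(k))); print(v,k+255)
u=np.median([c[0] for c in cols])
print('tip start/end/frame tool-frame',loc(ray([[u,183.5],[u,213]],.085,i,T)),loc(ray([[u,145]],.17,i,T)))
m=(P[...,2]>.1)&(P[...,2]<.24)&(P[...,0]>.6)&(P[...,1]<-.17)&(np.arange(420)[:,None]<310)
print('cup tool-frame min/max',loc(P[m]).min(0),loc(P[m]).max(0))
# gap side edges at magnet: head pos from w5
```

```text
depth rod/tip z [(155, [0.527, -0.168, 0.091]), (170, [0.528, -0.183, 0.09]), (190, [0.531, -0.203, 0.095]), (200, [0.532, -0.213, 0.096]), (208, [0.533, -0.222, 0.094])]
188 [268 269 270 271 272 273 274 275 276 277 278 279 280 281 282 283 284 285]
194 [268 269 270 271 272 273 274 275 276 277 278 279 280 281 282 283 284]
200 [268 269 270 271 272 273 274 275 276 277 278 279 280 281 282 283 284]
tip start/end/frame tool-frame [[  5.6  -7.  170.9]
 [-26.8  -7.2 170.9]] [[55.3 -4.9 85.9]]
cup tool-frame min/max [-135.8  142.9   88.9] [-66.  214.5 155.9]
```

```bash
python3 -m pendant '{"angular":[[0,0,0],[0,0,0],[0,0,0],[0,0,0],[0,0,0],[0,0,0],[0,0,0],[0,0,0],[0,0,0],[0,0,0]],"slide":[[-0.17,-0.15,0],[0,0,0.4],[0,0,0.8],[0,0,0.8],[0,0,0.7],[0,0,0.4],[0,0,0],[0,0,0],[0,0,0],[0,0,0]],"gripper":[0.2,0.2,0.2,0.2,0.2,0.2,0.2,0.2,0.2,0.2]}' 20
python3 - <<'E'
from h import *
s=bot.get_state()
p,d,i,T=grab('wrist');P=cloud(d,i,T); np.savez('w7.npz',p=p,d=d,P=P,T=T); cv2.imwrite('pics/w7.png',p[...,::-1])
print(i['fx'],i['cx'],np.array(i['T_tool_cam'])[:3,3]);t=s['tool_pos'];R=s['orientation']
Q=(P-t)@R*1000; m=(Q[...,2]>20)&(Q[...,2]<60)&(abs(Q[...,0])<50)&(abs(Q[...,1])<18)
v,u=np.nonzero(m)
for v0 in range(v.min(),v.max(),12):
    k=m[v0]; 
    if k.any(): print(v0,np.nonzero(k)[0][[0,-1]],Q[v0][k].mean(0).round(1))
E
```

```text
clock: 18.05
tool_pos: [0.5321, -0.212, 0.1334]
orientation: [[-0.111, 0.994, 0.002], [0.994, 0.111, -0.001], [-0.001, 0.002, -1.0]]
force: [-0.3, 0.1, -0.1]
grip_width: 0.0508
grip_force: 0.0
299.0626855406756 282.49470264526155 [ 0.08170855 -0.00026649 -0.12924755]
166 [274 289] [48.2 -0.9 43.8]
178 [274 290] [41.  -0.6 44.1]
190 [274 289] [33.7 -0.9 43.8]
202 [274 289] [26.1 -0.9 43.9]
214 [274 289] [18.4 -0.9 43.9]
226 [268 295] [11.6 -0.9 40.9]
238 [268 294] [ 3.6 -1.2 40.8]
250 [268 293] [-4.5 -1.6 40.5]
262 [274 287] [-14.1  -1.6  42.4]
```

View pics/w7.png

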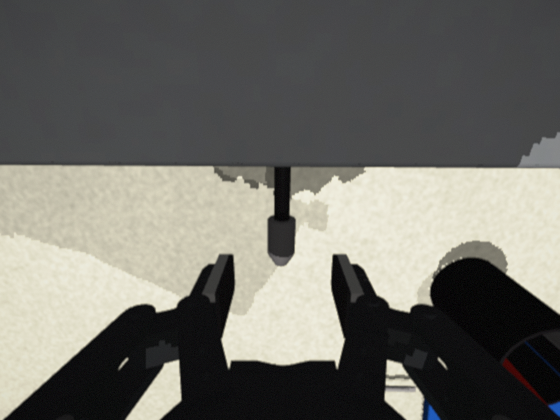

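The tip sits at (281,217–264), between and just ahead of the fingers (centre column 283). It is level, with its axis at z about 0.0845.

```bash
python3 -m pendant '{"angular":[[0,0,0],[0,0,0],[0,0,0],[0,0,0],[0,0,0],[0,0,0],[0,0,0],[0,0,0],[0,0,0],[0,0,0]],"slide":[[0.1,-0.03,0],[0,0,0.3],[0,0,0.5],[0,0,0.3],[0,0,0.2],[0,0,0.05],[0,0,0],[0,0,0],[0,0,0],[0,0,0]],"gripper":[0.2,0.2,0.2,0.2,0.2,0.2,0.2,0.2,0.2,0.2]}' 20
python3 -m pendant '{"angular":[[0,0,0],[0,0,0],[0,0,0],[0,0,0],[0,0,0],[0,0,0],[0,0,0],[0,0,0],[0,0,0],[0,0,0]],"slide":[[0,0,0],[0,0,0],[0,0,0],[0,0,0],[0,0,0],[0,0,0],[0,0,0],[0,0,0],[0,0,0],[0,0,0]],"gripper":[-1,-1,-1,-1,-1,-1,-1,-1,-1,-1]}' 20
```

```text
clock: 18.93
tool_pos: [0.5301, -0.2079, 0.0785]
orientation: [[-0.111, 0.994, 0.001], [0.994, 0.111, -0.0], [-0.001, 0.001, -1.0]]
force: [-0.4, 0.3, -0.3]
grip_width: 0.0513
grip_force: 0.0
clock: 19.77
tool_pos: [0.5297, -0.2077, 0.0777]
orientation: [[-0.111, 0.994, 0.0], [0.994, 0.111, -0.0], [-0.0, 0.0, -1.0]]
force: [1.0, -1.0, 0.1]
grip_width: 0.0174
grip_force: 19.6
```

```bash
python3 -m pendant '{"angular":[[0,0,0],[0,0,0],[0,0,0],[0,0,0],[0,0,0],[0,0,0],[0,0,0],[0,0,0],[0,0,0],[0,0,0]],"slide":[[-0.05,0,0],[-0.08,0,0],[-0.08,0,0],[-0.08,0,0],[-0.08,0,0],[-0.08,0,0],[-0.08,0,0],[-0.08,0,0],[-0.05,0,0],[0,0,0]],"gripper":[-1,-1,-1,-1,-1,-1,-1,-1,-1,-1]}' 20
python3 -m pendant '{"angular":[[0,0,0],[0,0,0],[0,0,0],[0,0,0],[0,0,0],[0,0,0],[0,0,0],[0,0,0],[0,0,0],[0,0,0]],"slide":[[-0.025,0,0],[-0.025,0,0],[-0.025,0,0],[-0.025,0,0],[-0.025,0,0],[0,0,0],[0,0,0],[0,0,0],[0,0,0],[0,0,0]],"gripper":[-1,-1,-1,-1,-1,-1,-1,-1,-1,-1]}' 20
```

```text
clock: 20.6
tool_pos: [0.5326, -0.2346, 0.0777]
orientation: [[-0.111, 0.994, 0.0], [0.994, 0.111, -0.001], [-0.001, -0.0, -1.0]]
force: [-0.0, -3.1, 0.6]
grip_width: 0.0176
grip_force: 19.4
clock: 21.43
tool_pos: [0.5332, -0.239, 0.0778]
orientation: [[-0.111, 0.994, 0.0], [0.994, 0.111, -0.0], [-0.0, 0.0, -1.0]]
force: [-0.7, 0.7, 0.5]
grip_width: 0.0175
grip_force: 19.5
```

```bash
python3 -m pendant '{"angular":[[0,0,0],[0,0,0],[0,0,0],[0,0,0],[0,0,0],[0,0,0],[0,0,0],[0,0,0],[0,0,0],[0,0,0]],"slide":[[-0.0125,0,0],[-0.0125,0,0],[-0.0125,0,0],[-0.0125,0,0],[-0.0125,0,0],[-0.0125,0,0],[-0.0125,0,0],[-0.0125,0,0],[0,0,0],[0,0,0]],"gripper":[-1,-1,-1,-1,-1,-1,-1,-1,-1,-1]}' 20
```

```text
clock: 22.27
tool_pos: [0.5336, -0.243, 0.0777]
orientation: [[-0.111, 0.994, 0.0], [0.994, 0.111, -0.0], [-0.0, -0.0, -1.0]]
force: [1.2, 1.2, -0.3]
grip_width: 0.017
grip_force: 19.5
```

```bash
python3 -m pendant '{"angular":[[0,0,0],[0,0,0],[0,0,0],[0,0,0],[0,0,0],[0,0,0],[0,0,0],[0,0,0],[0,0,0],[0,0,0]],"slide":[[-0.0125,0,0],[-0.0125,0,0],[-0.0125,0,0],[-0.0125,0,0],[-0.0125,0,0],[-0.0125,0,0],[-0.0125,0,0],[-0.0125,0,0],[0,0,0],[0,0,0]],"gripper":[-1,-1,-1,-1,-1,-1,-1,-1,-1,-1]}' 20
```

```text
clock: 23.1
tool_pos: [0.5341, -0.247, 0.0778]
orientation: [[-0.111, 0.994, 0.0], [0.994, 0.111, -0.0], [-0.0, 0.0, -1.0]]
force: [-0.3, 2.6, -0.5]
grip_width: 0.0171
grip_force: 19.5
```

```bash
python3 -m pendant '{"angular":[[0,0,0],[0,0,0],[0,0,0],[0,0,0],[0,0,0],[0,0,0],[0,0,0],[0,0,0],[0,0,0],[0,0,0]],"slide":[[-0.0125,0,0],[-0.0125,0,0],[-0.0125,0,0],[-0.0125,0,0],[-0.0125,0,0],[-0.0125,0,0],[0,0,0],[0,0,0],[0,0,0],[0,0,0]],"gripper":[-1,-1,-1,-1,-1,-1,-1,-1,-1,-1]}' 20
```

```text
clock: 23.93
tool_pos: [0.5344, -0.25, 0.0777]
orientation: [[-0.111, 0.994, 0.0], [0.994, 0.111, -0.0], [-0.0, 0.0, -1.0]]
force: [0.2, 1.2, -0.3]
grip_width: 0.0173
grip_force: 19.5
```

```bash
python3 -m pendant '{"angular":[[0,0,0],[0,0,0],[0,0,0],[0,0,0],[0,0,0],[0,0,0],[0,0,0],[0,0,0],[0,0,0],[0,0,0]],"slide":[[-0.0125,0,0],[-0.0125,0,0],[-0.0125,0,0],[-0.0125,0,0],[-0.0125,0,0],[-0.0125,0,0],[0,0,0],[0,0,0],[0,0,0],[0,0,0]],"gripper":[-1,-1,-1,-1,-1,-1,-1,-1,-1,-1]}' 20
```

```text
clock: 24.77
tool_pos: [0.5344, -0.2516, 0.0774]
orientation: [[-0.112, 0.994, -0.001], [0.994, 0.112, 0.002], [0.002, -0.0, -1.0]]
force: [-0.6, 11.8, 1.1]
grip_width: 0.0173
grip_force: 19.6
```

```bash
python3 -m pendant '{"angular":[[0,0,0],[0,0,0],[0,0,0],[0,0,0],[0,0,0],[0,0,0],[0,0,0],[0,0,0],[0,0,0],[0,0,0]],"slide":[[-0.0125,0,0],[0,0,0],[0,0,0],[0,0,0],[0,0,0],[0,0,0],[0,0,0],[0,0,0],[0,0,0],[0,0,0]],"gripper":[-1,-1,-1,-1,-1,-1,-1,-1,-1,-1]}' 20
```

```text
clock: 25.6
tool_pos: [0.5344, -0.2516, 0.0773]
orientation: [[-0.112, 0.994, -0.001], [0.994, 0.112, 0.003], [0.003, -0.0, -1.0]]
force: [-0.6, 13.2, -0.3]
grip_width: 0.0173
grip_force: 19.7
```

Firm contact: the force rises while the tool stays put. I'll relax the pull, then open and lift off.

```bash
python3 -m pendant '{"angular":[[0,0,0],[0,0,0],[0,0,0],[0,0,0],[0,0,0],[0,0,0],[0,0,0],[0,0,0],[0,0,0],[0,0,0]],"slide":[[0.02,0,0],[0.015,0,0],[0,0,0],[0,0,0],[0,0,0],[0,0,0],[0,0,0],[0,0,0],[0,0,0],[0,0,0]],"gripper":[-1,-1,-1,-1,-1,-1,-1,-1,-1,-1]}' 20
```

```text
clock: 26.43
tool_pos: [0.5345, -0.2516, 0.0776]
orientation: [[-0.111, 0.994, -0.0], [0.994, 0.111, 0.001], [0.001, -0.0, -1.0]]
force: [0.2, 6.8, -0.8]
grip_width: 0.0171
grip_force: 19.6
```

```bash
python3 -m pendant '{"angular":[[0,0,0],[0,0,0],[0,0,0],[0,0,0],[0,0,0],[0,0,0],[0,0,0],[0,0,0],[0,0,0],[0,0,0]],"slide":[[0,0,0],[0,0,0],[0,0,0],[0,0,0],[0,0,0],[0,0,0],[0,0,0],[0,0,0],[0,0,0],[0,0,-0.1]],"gripper":[0.1,0.1,0.1,0.1,0.1,0.1,0.1,0.1,0.1,0.1]}' 20
python3 -m pendant '{"angular":[[0,0,0],[0,0,0],[0,0,0],[0,0,0],[0,0,0],[0,0,0],[0,0,0],[0,0,0],[0,0,0],[0,0,0]],"slide":[[0,0,-0.2],[0,0,-0.4],[0,0,-0.5],[0,0,-0.25],[0,0,0],[0,0,0],[0,0,0],[0,0,0],[0,0,0],[0,0,0]],"gripper":[0.1,0.1,0.1,0.1,0.1,0.1,0.1,0.1,0.1,0.1]}' 20
python3 - <<'E'
from h import *
s=bot.get_state();p,d,i,T=grab('wrist');P=cloud(d,i,T);t=s['tool_pos'];R=s['orientation']
Q=(P-t)@R*1000; m=(P[...,2]>.078)&(P[...,2]<.105)&(abs(Q[...,0])<70)&(abs(Q[...,1])<18)
v,u=np.nonzero(m)
print(v.min(),v.max())
for v0 in range(v.min(),v.max()+1,10):
    k=m[v0]
    if k.any(): print(v0,k.sum(),Q[v0][k].mean(0).round(1),P[v0][k].mean(0).round(4))
E
```

```text
clock: 27.27
tool_pos: [0.5342, -0.2517, 0.0812]
orientation: [[-0.111, 0.994, -0.001], [0.994, 0.111, 0.0], [0.001, -0.001, -1.0]]
force: [-1.4, -0.0, -1.2]
grip_width: 0.0469
grip_force: 0.0
clock: 28.1
tool_pos: [0.5343, -0.2518, 0.1351]
orientation: [[-0.111, 0.994, -0.001], [0.994, 0.111, 0.0], [0.0, -0.001, -1.0]]
force: [0.4, 0.6, -0.1]
grip_width: 0.0466
grip_force: 0.0
127 270
127 1 [70.   5.8 49. ] [ 0.5322 -0.1816  0.0861]
137 17 [64.6  1.1 45.7] [ 0.5282 -0.1874  0.0894]
147 17 [59.   0.6 45.7] [ 0.5283 -0.1931  0.0894]
157 17 [53.2  0.6 45.9] [ 0.5289 -0.1989  0.0893]
167 17 [47.3  0.6 45.9] [ 0.5296 -0.2048  0.0893]
177 17 [41.2  0.6 45.8] [ 0.5303 -0.2108  0.0893]
187 16 [35.1  0.3 45.4] [ 0.5307 -0.2168  0.0897]
197 16 [28.7  0.3 45.9] [ 0.5314 -0.2232  0.0893]
207 16 [22.3  0.3 45.8] [ 0.5321 -0.2296  0.0893]
217 16 [15.7  0.3 45.8] [ 0.5329 -0.2362  0.0893]
227 28 [ 9.8  0.3 43.8] [ 0.5335 -0.242   0.0914]
237 27 [ 3.4  0.  42.8] [ 0.5339 -0.2484  0.0924]
247 27 [-3.5  0.  42.7] [ 0.5347 -0.2553  0.0924]
257 27 [-10.7   0.   42.8] [ 0.5355 -0.2624  0.0923]
267 13 [-18.9   0.   44.4] [ 0.5364 -0.2706  0.0907]
```

```bash
python3 -m pendant '{"angular":[[0,0,0],[0,0,0],[0,0,0],[0,0,0],[0,0,0],[0,0,0],[0,0,0],[0,0,0],[0,0,0],[0,0,0]],"slide":[[0,0,-0.4],[0,0,-0.8],[0,0,-0.8],[0,0,-0.4],[0,0,0],[0,0,0],[0,0,0],[0,0,0],[0,0,0],[0,0,0]],"gripper":[0.1,0.1,0.1,0.1,0.1,0.1,0.1,0.1,0.1,0.1]}' 20; python3 -c "
from station import bot
print(bot.job_done())"
```

```text
clock: 28.98
tool_pos: [0.5343, -0.2518, 0.2309]
orientation: [[-0.111, 0.994, -0.001], [0.994, 0.111, 0.001], [0.001, -0.001, -1.0]]
force: [-0.9, -0.2, -0.0]
grip_width: 0.0473
grip_force: 0.0
the job is handed in; nothing more can be done
None
```

I handed the job in at about 29 s: the probe went through the gap and was drawn on by its tip until the head met the depth stop (about 13 N felt, limit 40 N), then left lying level with the gripper clear. The arm met nothing else that I could feel, but I took no final picture of the pen cup, meter, screwdriver and jar.

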